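# Load a stud into the bench press and start it

### The arm

A 6-joint arm with a two-finger parallel gripper is mounted at the origin on the work surface. World frame = base frame: x ahead of the robot, y to its left, z up, the work surface at z = 0. Lengths are in mm, angles in rad, forces in N, time in s.
With the tool pointing down it reaches from about 375 to 750 mm from the base axis. Payload 9 kg.
Tool frame: the origin (TCP) lies on the centre line of the jaws, within the pads' length; the fingertips stand 11 mm ahead of it and the grasp point (between the pads) lies 8 mm behind it (env.nose_length is the z of the fingertips in the tool frame, in mm); z points along the fingers, y is the line along which they close (so a half turn about z gives the same grasp; the last joint's range is limited). The gripper opens to 85 mm and grips with 20 to 120 N. Pads are 22 mm wide; open, the fingers measure 114 mm over their backs; the gripper's body (76 mm by 85 mm) begins 54 mm behind the grasp point. The pads swing forward as they close: fully open they stand 13 mm farther back than shut.
Start: joints at [0.971, 0.104, 0.097, 1.564, 0, 1.353], TCP at [223.561, 556.827, 242.331] pointing down, gripper open.
Joint ranges: [-2.99, 2.99], [-0.84, 1.86], [-1.1, 1.16], [-1.84, 2.11], [-1.51, 1.56], [-3.14, 3.14]. Speed limits (rad/s): [2.22, 2.22, 2.57, 3.14, 3.14, 3.14].

### API

Orientations are given as a unit quaternion [x, y, z, w].
In Python, from cell import env gives the robot as it stands. The module is installed in compiled form; this text tells all that it offers. Calls block until the motion is done:
- env.move_ptp(position, orientation): joint-space move of the TCP to a pose.
- env.move_l(position, ori=None, rate=150, contact_N=None): straight line of the TCP; ori=None keeps the orientation; rate is the mean speed in mm/s. With contact_N (N) it stops when the force on the tool has changed by that much, and returns True; else False.
- env.move_j(angles): joint-space move.
- env.release() and env.close(): open the fingers fully, or close them until they stop; the grip force is fixed at half the most.
- env.wait(seconds).
- env.solve_ik(position, orientation): joint angles nearest the present ones, or None.
- env.sense(): the state.
- env.camera(name): name is "scene" or "top"; returns the picture (480x640x3 uint8, red, green, blue); there is no depth.
- env.calibration(name): a dict with "mtx" (3x3 intrinsics, pixels), "eye" and "rotation" of the camera in the world. Camera axes: x right, y down, z forward; pixel columns grow to the right and rows downward; lengths in mm; the calibration is good to about 2 mm. A picture is of the moment at which its call begins. calibration takes no time and is no camera call.
A pose or a line that the arm cannot do raises env.IKError and nothing moves.
- env.close_job(): hands the job in; it is judged then, once.
The state is a dict: "time_s": time; "q": joint angles; "joint_velocities": joint speeds; "effort": joint torques, N m; "ee_pos": TCP position; "eef_rot": TCP orientation; "ft_force": force on the tool from outside, world axes, zero at the start; "wrist_torque": the same for the moment, N m; "gripper_width": opening from 0.0 (shut) to 1.0 (fully open); "gripper_force": force on a finger pad.
Only numpy, scipy, OpenCV 4.12 (cv2) and the standard library are available. Lean on these libraries where they do the work, as an engineer would, in place of code of your own. Each camera call takes 0.05 s, during which the arm holds its last target. There are 200 camera calls.

### The job

Take the tall round-topped stud out of the parts tray and stand it, flange down, in the cup of the press's feed slide. Push the slide fully in under the press head, and only then press the guarded start button on the sloping console fully down and let it spring back up. Leave the stud upright in its cup, and leave the other parts in the tray and the things lying around where they are.

Things in the scene. Friction and masses are not known exactly. Their poses are not given: they have to be found in the camera images.
- stud: Loose steel boot stud, upright, in one of the four pockets of the tray: flange 22 mm across and 5 mm high, above it a shank 14 mm across up to 22 mm, rounded top at 26 mm. It is the only tall part in the tray. Origin: centre of the flange's underside; z up along the shank. About 40 g.
- tray: Fixed black tray 130 x 130 x 14 mm with four round pockets 26 mm wide and 8 mm deep at 30 mm either way from its middle in x and y (pitch 60 mm). Origin: centre of its underside. The flange of the stud lies in the pocket; 14 mm of shank stands clear above the tray's top.
- hex_spacer: Loose steel six-sided spacer, 23 mm across corners, 12 mm high, in another pocket (leave it). Origin: centre of its underside.
- eyelet: Loose steel ring, 22 mm outside, 10 mm hole, 10 mm high, in another pocket (leave it). Origin: centre of its underside.
- cap: Loose low domed steel cap, 22 mm wide, 10 mm high, in another pocket (leave it). Origin: centre of its underside.
- press: Fixed grey bench press. Base plate 300 x 140 x 30 mm; origin: centre of its underside; x points from the feed side (towards the robot) to the column, z up. The head, 70 mm wide, reaches from x = 20 mm to the column at the rear, underside 130 mm above the table, with a ram 24 mm across at x = 50 mm that ends 87 mm above the table; an upright cylinder stands on it to 315 mm.
- feed_slide (a joint): Position of the press's steel feed slide, m: 0 = fully out towards the robot, 0.11 = fully in against its stop, cup under the ram. Moves along the press's x; stays where it is left; takes about 2 to 3 N.
- cup (a point): Centre of the floor of the round cup on the feed slide, where the stud's underside must rest; about 46 mm above the table. The cup is 27 mm wide inside, flaring to 32 mm at the rim, rim 5 mm above its floor, 38 mm outside. Axes as the press: x is the direction in which the slide goes in.
- tab_top (a point): Middle of the top edge of the slide's upright push tab, 82 mm above the table: an aluminium plate 10 mm thick along the slide, 44 mm wide across it, 40 mm high, 95 mm nearer the robot than the cup. Axes as the press. Push its robot side, or pinch it from above.
- console: Fixed grey button console, base 120 x 110 mm, about 110 mm high, its face sloping 40 degrees from level and looking up and to its own -x, to the outer side of the bench. Origin: centre of its underside.
- guard_bar (a point): Middle of the front bar of the console's steel wire guard: level, 8 mm thick, 84 mm long along y, 50 mm straight above the button's top and 8 mm to its front; a second bar lies 26 mm behind. They bar the way straight down; shut fingers in line with the button's axis, closing line along the bars, pass in front, this bar 22 mm from the axis. Axes as the console.
- start_top (a point): Centre of the top of the aluminium push button, 26 mm across. Its z axis is the button's axis pointing outwards, 40 degrees from vertical; press along -z. Moves with the button.
- start (a joint): Travel of the start button, m: 0 = up, 0.008 = fully down; about 5 N holds it fully down.
- shoe_last: Loose green shoe last, 250 x 72 mm, 97 mm high, lying to the right (leave it). Origin: centre of its underside.
- hammer: Loose hammer lying to the left (leave it). Origin under its middle.
- tack_box: Loose clear open box 110 x 80 x 35 mm beyond the work (leave it). Origin: centre of its underside.
- polish_tin: Loose flat round tin, 80 mm across, 30 mm high, beyond the work (leave it). Origin: centre of its underside.
There are look-alikes about, which are no part of the job. Of the things shaped like the console, the grey one is meant.

How it is judged:
By the outcome, as a careful person would: the job done as asked, in the order asked, and still so for the second after the job is handed in, with the robot touching nothing.
It also fails if it takes over 54 s, if anything falls off the work surface, if the arm or the gripper's body presses on something with over 40 N, if the wrist force passes 120 N, or if a joint passes its speed limit or range.

## Working session

There is one attempt and no reset: what is moved stays moved. The work goes in short steps, each a Python script; the robot and the scene stay as the last script left them, time stands still between calls to the robot, and variables do not carry over. Pictures are saved under pics/ and viewed, at most 10 in all, crops included, and the job is handed in when it is done.

```bash
mkdir -p pics
python3 - <<'E'
from cell import env
import cv2,numpy as np
for n in("scene","top"):
    cv2.imwrite(f"pics/{n}0.png",env.camera(n)[:,:,::-1]); c=env.calibration(n)
    print(n,np.round(c["mtx"],1).tolist(),np.round(c["eye"],1),np.round(c["rotation"],3).tolist())
s=env.sense();print(s["time_s"],s["ee_pos"],s["eef_rot"],env.nose_length)
E
```

```text
scene [[604.7, 0.0, 318.2], [0.0, 604.7, 240.3], [0.0, 0.0, 1.0]] [1266.  -257.3 1344.7] [0.779, 0.559, -0.168, -0.23]
top [[580.1, 0.0, 320.4], [0.0, 580.1, 232.9], [0.0, 0.0, 1.0]] [ 368.4    6.2 1805.2] [-0.697, 0.715, -0.038, 0.028]
0.1 [223.39466912 556.56503654 241.62335555] [ 1.89744199e-01  9.81833393e-01 -5.22675186e-04 -2.31588705e-04] 11.0
```

View pics/scene0.png

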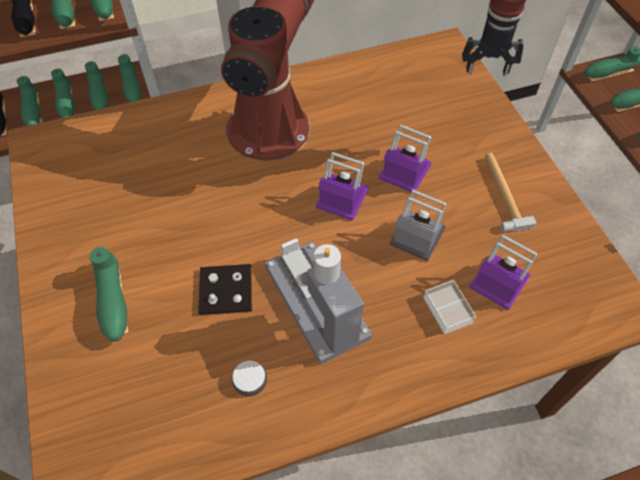

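View pics/top0.png

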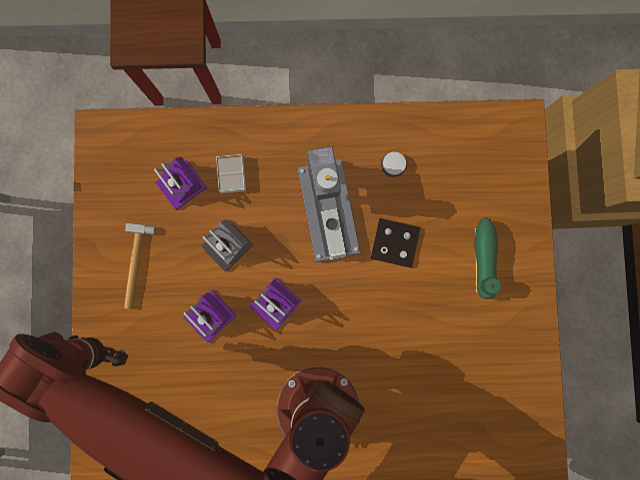

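The scene view shows the press at about (318,300), the tray at (226,289), the grey console at (418,235) and three purple look-alikes. In the top view these are the press at (330,205), the tray at (396,243) and the grey console at (226,244). The console meant is the grey one. The purple ones in scene are at (343,195), (405,165) and (500,280). Next I'll take enlarged crops of the tray, press and console.

Run:
```python
import cv2,numpy as np
s=cv2.imread("pics/scene0.png");t=cv2.imread("pics/top0.png")
def c(im,x,y,w,h,W,H):return cv2.resize(im[y:y+h,x:x+w],(W,H),interpolation=cv2.INTER_CUBIC)
# 5x each
a=np.hstack([c(s,190,255,70,60,400,343),c(t,365,212,60,50,400,333)[:343] if 0 else c(t,362,210,70,60,400,343)])
b=np.hstack([c(s,385,180,70,45*70//70,400,257),c(t,195,215,70,45,400,257)])
cv2.imwrite("pics/c1.png",np.vstack([a,b]))
cv2.imwrite("pics/c2.png",np.hstack([c(s,260,230,75,112,400,597),c(t,292,150,75,112,400,597)]))
```

```text
(no output)
```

View pics/c1.png

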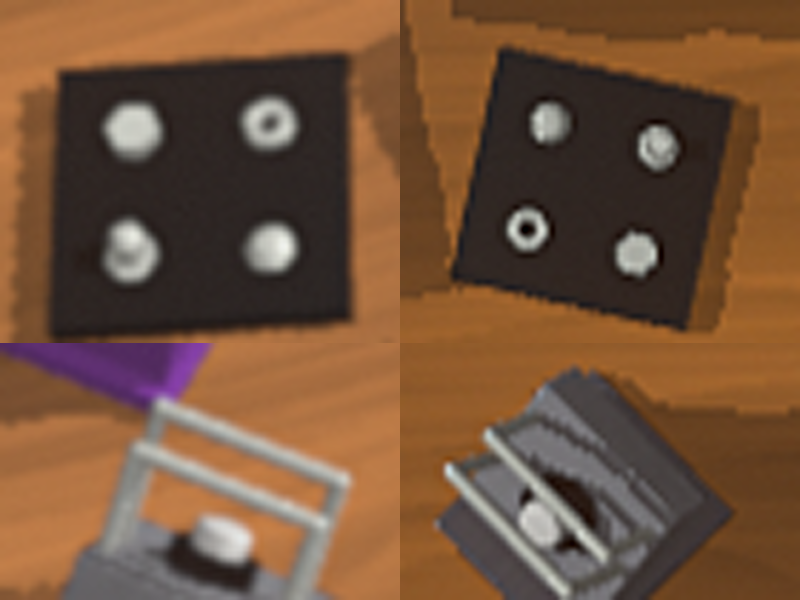

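View pics/c2.png

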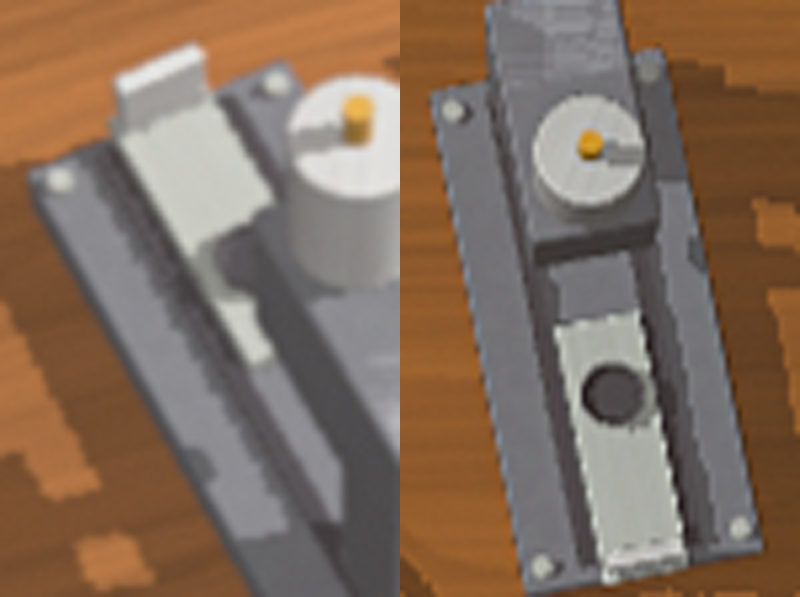

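Tray crop: the stud is the only part with a shank above its flange, at scene (213,299) and top (407,236). The others are the hex (213,278 scene), eyelet (237,277) and cap (237,298). The console crop shows the grey console with two guard bars, and the button at scene (424,213), top (220,246). In the press crop, the cup is at top (332,224), the tab top at top (338,255) and scene (290,243), and the slide is out.

```bash
cat > h.py <<'E'
from cell import env
import cv2,numpy as np
from scipy.spatial.transform import Rotation as R
def ray(n,p):
    c=env.calibration(n);Q=np.array(c["rotation"]);M=Q if Q.shape==(3,3) else R.from_quat(Q).as_matrix()
    d=M@np.linalg.solve(c["mtx"],[*p,1.]);return np.array(c["eye"],float),d/np.linalg.norm(d)
def plane(n,p,z):
    e,d=ray(n,p);return e+d*(z-e[2])/d[2]
def tri(ps,pt):
    e1,a=ray("scene",ps);e2,b=ray("top",pt)
    k=np.linalg.lstsq(np.c_[a,-b],e2-e1,rcond=None)[0];u,v=e1+k[0]*a,e2+k[1]*b
    return (u+v)/2,np.linalg.norm(u-v)
E
python3 - <<'E'
from h import *
np.set_printoptions(precision=1,suppress=True)
im={n:cv2.imread(f"pics/{n}0.png") for n in("scene","top")}
box={"scene":(190,255,70,60),"top":(362,210,70,60)}
for n,(x,y,w,h) in box.items():
    g=im[n][y:y+h,x:x+w].astype(int)
    dark=(g.max(2)<75).astype(np.uint8)
    dark=cv2.morphologyEx(dark,cv2.MORPH_OPEN,np.ones((3,3)))
    c=max(cv2.findContours(dark,cv2.RETR_EXTERNAL,cv2.CHAIN_APPROX_NONE)[0],key=cv2.contourArea)
    pts=np.array([plane(n,p[0]+[x,y],14)[:2] for p in c],np.float32)
    print(n,"tray",cv2.minAreaRect(pts))
    hull=cv2.fillPoly(np.zeros_like(dark),[c],1)
    m=((g.min(2)>85)&(hull>0)).astype(np.uint8)
    N,l,st,ce=cv2.connectedComponentsWithStats(m)
    for i in range(1,N):
        if st[i,4]>20: print("  part",ce[i]+[x,y],st[i,4],"z10:",plane(n,ce[i]+[x,y],12))
    print
S=lambda a,b:(385+a/5.714,180+(b-343)/5.714); T=lambda a,b:(195+(a-400)/5.714,215+(b-343)/5.714)
for nm,s,t in(("barR",S(160,402),T(568,592)),("barL",S(348,480),T(447,468)),("button",S(222,532),T(541,523)),
 ("rearR",S(135,450),T(608,558)),("rearL",S(325,525),T(488,433)),
 ("tab",(290.4,243.5),(337.9,255.4)),("stud",(212.4,296),(407.2,235.8))):
    p,e=tri(s,t);print(nm,p,"gap",e)
P=lambda a,b:(292+(a-400)/5.333,150+b/5.333)
b=[plane("top",P(*q),33) for q in((453,110),(541,566),(740,527),(650,68))]
print("bolts",b,"centre",np.mean(b,0)); d=b[0]+b[3]-b[1]-b[2];yaw=np.arctan2(d[1],d[0]);print("yaw",yaw)
cup=plane("top",P(614,394),51);print("cup",cup,"tab from cup:",cup-95*np.array([np.cos(yaw),np.sin(yaw),0]))
print("tab z82",plane("top",(337.9,255.4),82))
E
```

```text
scene tray ((504.41180419921875, -254.23980712890625), (127.81465911865234, 133.40333557128906), 75.23551177978516)
  part [236.7 276.1] 71 z10: [ 477.9 -216.3   12. ]
  part [212.8 277.3] 78 z10: [ 461.9 -274.6   12. ]
  part [212.5 298.6] 80 z10: [ 520.8 -289.1   12. ]
  part [237.  297.9] 64 z10: [ 538.5 -231.    12. ]
top tray ((498.4860534667969, -251.8519287109375), (131.25489807128906, 128.73411560058594), 76.38543701171875)
  part [387.5 231. ] 35 z10: [ 535.3 -229.1   12. ]
  part [406.5 235.3] 40 z10: [ 520.4 -287.9   12. ]
  part [383.9 249.7] 35 z10: [ 477.3 -216.    12. ]
  part [402.8 253.9] 42 z10: [ 462.9 -274.1   12. ]
barR [456.2 259.  142.1] gap 1.9221081206167432
barL [520.3 319.4 140.5] gap 2.2989674671335676
button [495.1 280.5  86.1] gap 0.8660451234920711
rearR [473.2 240.  136.6] gap 2.8630918966351793
rearL [537.9 299.7 139.1] gap 3.9096489982689904
tab [461.1 -68.5  66.3] gap 3.9909312541268984
stud [ 518.3 -288.    20.5] gap 1.2485614177885718
bolts [array([727.9,  31.9,  33. ]), array([461.7, -12.3,  33. ]), array([ 481.1, -127.1,   33. ]), array([750. , -83.3,  33. ])] centre [605.2 -47.7  33. ]
yaw 0.16301877029683767
cup [557.8 -56.3  51. ] tab from cup: [464.  -71.7  51. ]
tab z82 [459.8 -69.7  82. ]
```

Run:
```python
from h import *
np.set_printoptions(precision=1,suppress=True)
s=cv2.imread("pics/scene0.png");t=cv2.imread("pics/top0.png")
def c(im,x,y,k=10,w=40,h=60):
    o=cv2.resize(im[y:y+h,x:x+w],(w*k,h*k),interpolation=cv2.INTER_NEAREST)
    for i in range(0,w,10):cv2.line(o,(i*k,0),(i*k,8),(0,0,255),2);cv2.putText(o,str(x+i),(i*k,20),0,.4,(0,0,255),1)
    for i in range(0,h,10):cv2.line(o,(0,i*k),(8,i*k),(0,0,255),2);cv2.putText(o,str(y+i),(9,i*k+4),0,.4,(0,0,255),1)
    return o
cv2.imwrite("pics/c3.png",np.hstack([c(s,275,235),c(t,312,205)]))
print(plane("scene",(290.4,243.5),82))
```

```text
[471.6 -68.9  82. ]
```

View pics/c3.png

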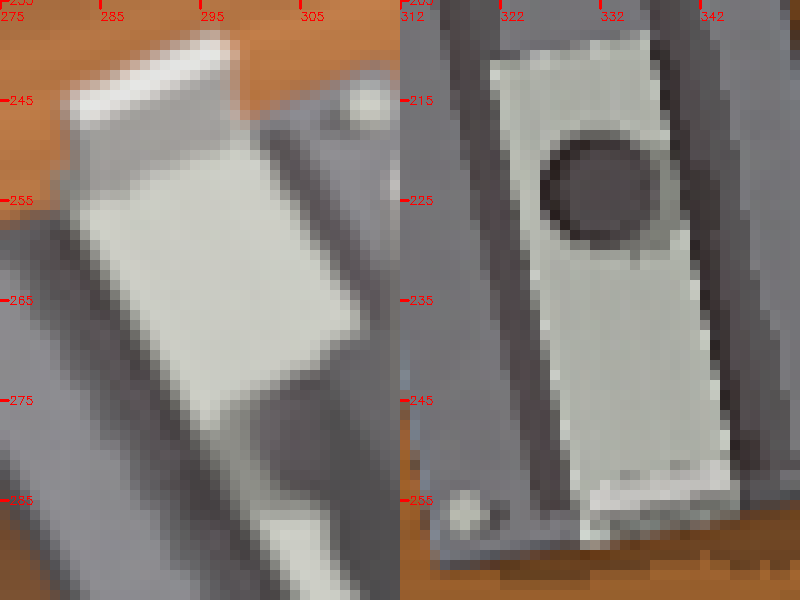

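Top crop: the cup is a dark disc centred at (331.7,223.5), about 12.2 px or 37 mm across, which matches its 38 mm outside size. The tab top strip is at top (337.3,253.0) and scene (289.5,242.7). My hand-picked pixels carry a half-pixel bias, so I'm recomputing without it.

Run:
```python
from h import *
np.set_printoptions(precision=1,suppress=True)
t=cv2.imread("pics/top0.png")
x,y,w,h=324,215,17,18
g=t[y:y+h,x:x+w].max(2)
m=(g<115).astype(np.uint8);N,l,st,ce=cv2.connectedComponentsWithStats(m)
for i in range(1,N):
    if st[i,4]>40: print("cup",ce[i]+[x,y],st[i],plane("top",ce[i]+[x,y],50))
O=-.5
S=lambda a,b:(385+O+a/5.714,180+O+(b-343)/5.714); T=lambda a,b:(195+O+(a-400)/5.714,215+O+(b-343)/5.714)
for nm,s,t in(("barR",S(160,402),T(568,592)),("barL",S(348,480),T(447,468)),("button",S(222,532),T(541,523)),
 ("tab",(289.5,242.7),(337.3,253.0))):
    p,e=tri(s,t);print(nm,p,"gap",e)
P=lambda a,b:(291.5+(a-400)/5.333,149.5+b/5.333)
b=np.array([plane("top",P(*q),33) for q in((453,110),(541,566),(740,527),(650,68))])
d=b[0]+b[3]-b[1]-b[2];yaw=np.arctan2(d[1],d[0]);print("press",b.mean(0),"yaw",yaw)
for q in((465,-70),(457,-72)): 0
for p in ([540,200,250],[450,-75,150]):
  pass
# reach checks
f=43.3-90;xh=np.array([np.cos(np.radians(f)),np.sin(np.radians(f)),0])
z=xh*np.sin(np.radians(40))-np.array([0,0,np.cos(np.radians(40))]);yy=np.array([-xh[1],xh[0],0])
bt=np.array([495,282,88.])
for s_ in(1,-1):
  M=np.c_[np.cross(s_*yy,z),s_*yy,z];q=R.from_matrix(M).as_quat()
  for back in(120,80,11):print(s_,back,env.solve_ik(bt-z*back,q))
# stud and cup, yaw candidates: closing line angle a
for pos in([520,-288,60],[557,-56,90],[450,-73,95]):
  for a in(np.radians(-13.6),yaw+np.pi/2,yaw):
    M=np.c_[[np.sin(a),-np.cos(a),0],[np.cos(a),np.sin(a),0],[0,0,-1]]
    print(pos,round(a,2),np.linalg.det(M),env.solve_ik(pos,R.from_matrix(M).as_quat()))
```

```text
cup [331.6 223.6] [  2   3  12  12 116] [558.9 -54.8  50. ]
barR [457.  258.5 145.4] gap 1.061566546171656
barL [520.9 318.8 143.7] gap 0.6665561286968307
button [495.8 280.   89.7] gap 2.2009820151156756
tab [466.9 -69.1  78.9] gap 1.6760822374471347
press [606.8 -46.2  33. ] yaw 0.16307932633061625
1 120 [ 0.8  0.  -0.2  1.3 -0.7  1.6]
1 80 [ 0.7  0.  -0.3  1.2 -0.7  1.5]
1 11 [ 0.6  0.  -0.4  1.1 -0.7  1.4]
-1 120 [ 0.8  0.  -0.2  1.3 -0.7 -1.6]
-1 80 [ 0.7  0.  -0.3  1.2 -0.7 -1.6]
-1 11 [ 0.6  0.  -0.4  1.1 -0.7 -1.7]Traceback (most recent call last):
  File "<stdin>", line 31, in <module>
  File "scipy/spatial/transform/_rotation.pyx", line 1143, in scipy.spatial.transform._rotation.Rotation.from_matrix
ValueError: Non-positive determinant (left-handed or null coordinate frame) in rotation matrix 0: [[-0.2  1.   0. ]
 [-1.  -0.2  0. ]
 [ 0.   0.  -1. ]].
```

```bash
cat >> h.py <<'E'
def down(a):   # tool down, closing line at angle a or a half turn on, whichever is nearer in joint 6
    y=np.array([np.cos(a),np.sin(a),0]);z=np.array([0,0,-1.]);return R.from_matrix(np.c_[np.cross(y,z),y,z]).as_quat()
def best(p,a):
    c=[]
    for k in(0,np.pi):
        q=env.solve_ik(p,down(a+k))
        if q is not None:c.append((np.abs(np.array(q)-env.sense()["q"]).max(),k))
    return down(a+min(c)[1])
def st(*k):
    s=env.sense();print(round(s["time_s"],2),np.round(s["ee_pos"],1),"w",round(float(s["gripper_width"]),3),"f",np.round(s["ft_force"],1),np.round(s["gripper_force"],1))
YAW=.163;STUD=np.array([520.5,-288.2]);CUP=np.array([558.9,-54.8])
E
python3 - <<'E'
from h import *
q=best([520,-288,120],np.radians(121.4))
print(env.solve_ik([520,-288,120],q),env.solve_ik([430,60,300],q))
env.move_ptp([430,60,300],q);st()
env.move_ptp([*STUD,110],q);st()
print(env.move_l([*STUD,26],rate=120,contact_N=8));st()
env.close();st()
env.move_l([*STUD,110],rate=150);st()
cv2.imwrite("pics/top1.png",env.camera("top")[:,:,::-1]);cv2.imwrite("pics/scene1.png",env.camera("scene")[:,:,::-1])
a=cv2.imread("pics/top1.png")[200:290,350:450];b=cv2.imread("pics/scene1.png")[230:320,180:280]
cv2.imwrite("pics/c4.png",np.hstack([cv2.resize(i,(400,360),interpolation=2) for i in(a,b)]))
E
```

```text
[-0.72558156  0.10014296 -0.12896741  1.34168595  0.          1.8679777 ] [-0.16448447 -0.37830351 -0.2391179   1.70998194  0.          2.4290748 ]
2.05 [430.   60.6 299.9] w 1.002 f [-0.1 -0.3  0.2] 0.0
3.56 [ 521.2 -287.4  111. ] w 1.0 f [ 0.3 -0.1  0.7] 0.0
False
4.41 [ 521.  -288.5   26.9] w 1.002 f [-0.4  0.4  0.1] 0.0
5.08 [ 520.6 -288.3   26.3] w 0.13 f [-1.9 -0.1  2.7] 58.8
5.79 [ 520.1 -287.9  109. ] w 0.129 f [-0.3  1.3 -0.5] 58.5
```

View pics/c4.png

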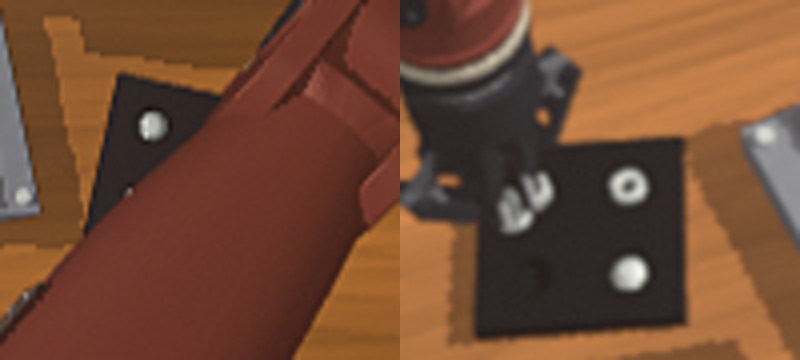

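The pocket at scene crop (535,275) is empty and the stud hangs between the fingers at crop (517,213). The other parts haven't moved. I'm carrying it above the cup and checking that it hangs upright.

Run:
```python
from h import *
q=best([*CUP,105],YAW+np.pi/2)
env.move_l([*CUP,105],q,rate=150);env.wait(.2);st()
cv2.imwrite("pics/top2.png",env.camera("top")[:,:,::-1]);cv2.imwrite("pics/scene2.png",env.camera("scene")[:,:,::-1])
a=cv2.imread("pics/top2.png")[190:260,290:370];b=cv2.imread("pics/scene2.png")[215:285,255:335]
cv2.imwrite("pics/c5.png",np.hstack([cv2.resize(i,(400,350),interpolation=2) for i in(a,b)]))
```

```text
7.82 [558.9 -55.2 105. ] w 0.127 f [-0.1 -0.2  0.4] 58.5
```

View pics/c5.png

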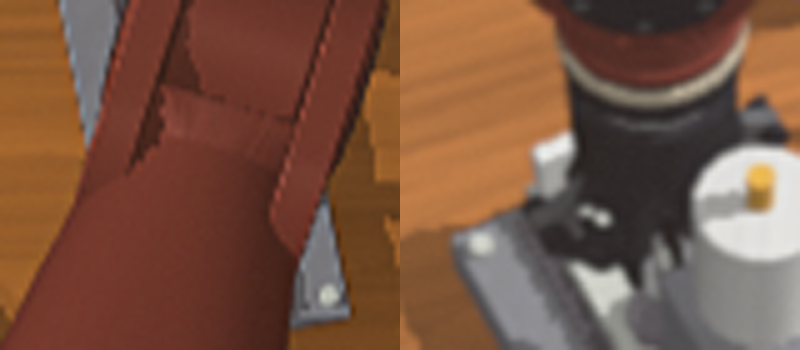

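The gripper and arm hide the stud here: only the gripper above the cup is visible, at scene crop (600,220). I'll lower it by contact. The stud should seat at TCP z of about 66.

Run:
```python
from h import *
env.move_l([*CUP,75],rate=120)
print(env.move_l([*CUP,62],rate=20,contact_N=4));st()
```

```text
True
8.81 [559.3 -54.9  66.3] w 0.132 f [ 0.  -0.1  4.5] 59.0
```

Run:
```python
from h import *
env.release();st()
env.move_l([*CUP,125],rate=120)
u=np.array([np.cos(YAW),np.sin(YAW)])
env.move_l([*(CUP-175*u),130],rate=200);st()
cv2.imwrite("pics/top3.png",env.camera("top")[:,:,::-1]);cv2.imwrite("pics/scene3.png",env.camera("scene")[:,:,::-1])
a=cv2.imread("pics/top3.png")[195:265,300:380];b=cv2.imread("pics/scene3.png")[225:295,255:335]
cv2.imwrite("pics/c6.png",np.hstack([cv2.resize(i,(400,350),interpolation=2) for i in(a,b)]))
```

```text
9.52 [558.7 -54.7  65.6] w 1.001 f [ 0.  -0.4  0.3] 0.0
11.18 [386.6 -83.2 129.8] w 0.998 f [ 0.1 -0.3  0.2] 0.0
```

View pics/c6.png

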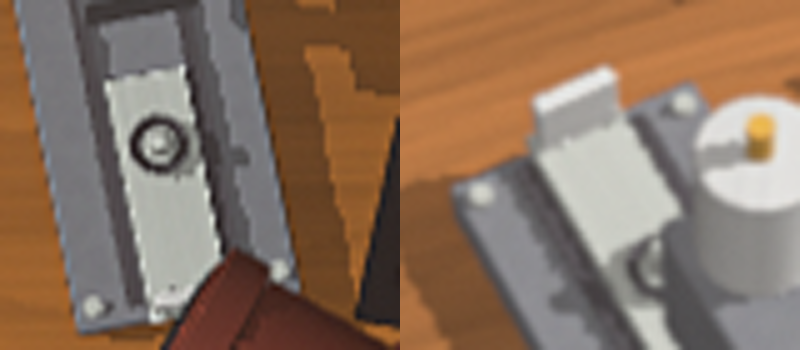

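The stud stands upright and centred in the cup: top crop (158,145), and scene crop (650,260) beside the cylinder. Next I'll push the tab with shut fingers.

Run:
```python
from h import *
u=np.array([np.cos(YAW),np.sin(YAW)])
P=lambda s,z=67:[*(CUP+s*u),z]
env.close()
env.move_l(P(-132,130),rate=150)
env.move_l(P(-132),rate=150);st()
print(env.move_l(P(-104),rate=30,contact_N=1.5));st()
s0=float((env.sense()["ee_pos"][:2]-CUP)@u);print("contact s",s0)
env.move_l(P(s0+92),rate=60,contact_N=25);st()
print(env.move_l(P(s0+122),rate=18,contact_N=15));env.wait(.2);st()
s1=float((env.sense()["ee_pos"][:2]-CUP)@u);print("end s",s1,s1-s0)
```

```text
13.05 [428.5 -76.4  67.6] w 0.003 f [-0.1  0.4 -0.1] 0.0
True
13.75 [449.8 -72.6  66.7] w 0.0 f [ 0.3 -0.   0.7] 0.0
contact s -110.52332550353886
15.44 [540.8 -58.   67.3] w 0.005 f [-1.7  0.2 -0.4] 0.4
True
16.21 [543.  -57.3  66.3] w -0.001 f [ 0.7 -0.2 -0.1] 0.0
end s -16.08335622516002 94.43996927837884
```

Run:
```python
from h import *
u=np.array([np.cos(YAW),np.sin(YAW)])
P=lambda s,z=67:[*(CUP+s*u),z]
s=lambda:round(float((env.sense()["ee_pos"][:2]-CUP)@u),2)
print(s());
for c in(20,28):
    print(env.move_l(P(12),rate=18,contact_N=c),s());st();env.wait(.1);st()
env.move_l(P(s()-40),rate=150);env.move_l(P(-100,130),rate=200);env.move_l(P(-190,200),rate=200);st()
cv2.imwrite("pics/top4.png",env.camera("top")[:,:,::-1]);cv2.imwrite("pics/scene4.png",env.camera("scene")[:,:,::-1])
a=cv2.imread("pics/top4.png")[155:265,290:370];b=cv2.imread("pics/scene4.png")[225:335,255:335]
cv2.imwrite("pics/c7.png",np.hstack([cv2.resize(i,(400,550),interpolation=2) for i in(a,b)]))
```

```text
-16.08
True -15.69
16.71 [543.4 -57.   65.9] w -0.002 f [-0.3 -0.2  0.2] 0.0
16.81 [543.2 -56.9  65.6] w -0.002 f [ 0.9 -0.2  1. ] 0.0
True -15.79
17.35 [543.2 -56.7  65. ] w -0.001 f [ 0.3 -0.3 -0.3] 0.0
17.45 [543.2 -56.6  64.7] w -0.003 f [ 0.7 -0.7  0. ] 0.0
19.12 [371.8 -85.5 198.9] w -0.002 f [-0.4  0.6 -0.2] 0.0
```

View pics/c7.png

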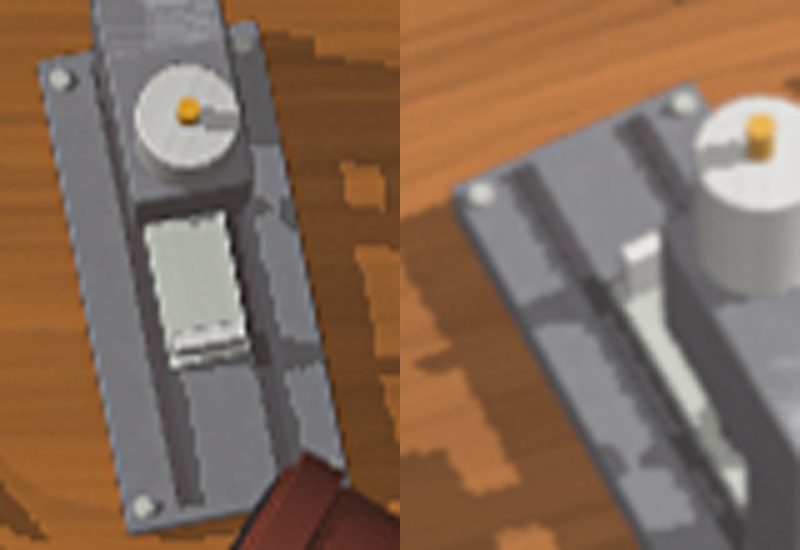

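The slide has moved in: the tab is now at top crop (208,340) just in front of the head, and the cup is hidden under it. I'm checking numerically that the travel reached the stop.

Run:
```python
from h import *
np.set_printoptions(precision=1,suppress=True)
u=np.array([np.cos(YAW),np.sin(YAW)])
press=np.array([606.8,-46.2])
A=cv2.imread("pics/top0.png");B=cv2.imread("pics/top4.png")
def bright(im,x,y,w,h,th):
    m=(im[y:y+h,x:x+w].min(2)>th).astype(np.uint8);N,l,s,c=cv2.connectedComponentsWithStats(m);i=1+np.argmax(s[1:,4]);return c[i]+[x,y],s[i]
for n,im,b in(("before",A,(326,247,24,14)),("after",B,(320,216,24,14))):
    for th in(192,198):
        c,s=bright(im,*b,th);p=plane("top",c,82);print(n,th,c,s,p,"press x",(p[:2]-press)@u)
c,s=bright(A,312,160,32,35,185);p=plane("top",c,315);print("cyl",c,s,p,"press x",(p[:2]-press)@u)
c,s=bright(B,312,160,32,35,185);p=plane("top",c,315);print("cyl",c,s,p,"press x",(p[:2]-press)@u)
p=plane("top",(290+192/5-.5,155+193/5-.5),150);print("head front @z150",(p[:2]-press)@u)
for n,q in(("near edge",(527+233/2,570)),("far",(546,72))):
    p=plane("top",(291.5+(q[0]-400)/5.333,149.5+q[1]/5.333),30);print(n,(p[:2]-press)@u)
S=cv2.imread("pics/scene4.png")
p,e=tri((255+(641-400)/5-.5,225+248/5-.5),(290+208/5-.5,155+340/5-.5));print("tab tri",p,e,(p[:2]-press)@u)
```

```text
before 192 [331.8 254.3] [5 6 3 3 6] [463.4 -51.7  82. ] press x -142.39402014638293
before 198 [331.  254.5] [5 7 1 2 2] [463.  -49.2  82. ] press x -142.41598817959758
after 192 [331.8 221.7] [ 5  4 14  4 23] [561.2 -54.5  82. ] press x -46.382143912825676
after 198 [332.7 221.7] [12  5  2  2  3] [561.1 -57.   82. ] press x -46.89481709091328
cyl [319.4 183. ] [ 6 21  4  5  7] [637.  -16.9 315. ] press x 34.563852893745235
cyl [324.5 179.5] [  5   9  19  19 122] [645.8 -30.4 315. ] press x 41.07253875136769
head front @z150 29.977155696138077
near edge -149.07558933387568
far 146.66882906738732
tab tri [558.6 -58.6  67.9] 12.249183853174612 -49.59352572346175
```

The base edges sit symmetrically about the press origin. The tab is at press x of −46 (−45 expected when fully in), and the slide stood firm at 28 N, so it is against its stop. Now the button.

Run:
```python
from h import *
f=np.radians(43.3-90);xh=np.array([np.cos(f),np.sin(f),0]);yy=np.array([-xh[1],xh[0],0])
z=xh*np.sin(np.radians(40))-np.array([0,0,np.cos(np.radians(40))])
bt=np.array([495,281.5,92.]);P=lambda b:bt-z*(b+11)
Q=[R.from_matrix(np.c_[np.cross(s*yy,z),s*yy,z]).as_quat() for s in(1,-1)]
q0=np.array(env.sense()["q"])
q=min(Q,key=lambda o:np.abs(np.array(env.solve_ik(P(140),o))-q0).max())
env.move_l([400,-60,300],rate=200);
env.move_ptp([400,150,320],down(YAW+np.pi/2) if 0 else env.sense()["eef_rot"]);st()
env.move_ptp(P(140),q);env.wait(.2);st()
env.move_l(P(15),rate=120);st()
d=lambda:round(float((bt-env.sense()["ee_pos"])@z-11),2)
print(env.move_l(P(-8),rate=15,contact_N=2.5),d());st()
print(env.move_l(P(d()-16),rate=20,contact_N=18),d());st();env.wait(.15);print(d());st()
```

```text
20.75 [399.9 149.2 319.2] w -0.002 f [ 0.3  0.3 -0.2] 0.0
22.23 [429.2 351.4 208.3] w 0.0 f [-0.5 -0.7 -0.4] 0.0
23.42 [483.7 294.1 112.6] w -0.002 f [0.1 0.5 0.8] 0.0
True -1.3
24.44 [490.6 286.   99.4] w 0.002 f [-0.2  1.4  3.4] 1.4
True -6.08
24.88 [492.7 283.8  95.7] w 0.003 f [-5.9  2.8  7.9] 4.9
-6.09
25.03 [492.8 283.8  95.7] w -0.001 f [-7.1  2.1  9.2] 5.5
```

Run:
```python
from h import *
f=np.radians(43.3-90);xh=np.array([np.cos(f),np.sin(f),0])
z=xh*np.sin(np.radians(40))-np.array([0,0,np.cos(np.radians(40))])
bt=np.array([495,281.5,92.]);P=lambda b:bt-z*(b+11)
d=lambda:round(float((bt-env.sense()["ee_pos"])@z-11),2)
print(env.move_l(P(d()-8),rate=15,contact_N=12),d());env.wait(.2);st();print(d())
cv2.imwrite("pics/sceneP.png",env.camera("scene")[:,:,::-1])
for b in(-2,0,2,4):
    env.move_l(P(b),rate=15);print(b,d(),np.round(env.sense()["ft_force"]@-z,2))
env.move_l(P(150),rate=150);env.wait(.3);st()
cv2.imwrite("pics/scene5.png",env.camera("scene")[:,:,::-1]);cv2.imwrite("pics/top5.png",env.camera("top")[:,:,::-1])
a=cv2.imread("pics/sceneP.png")[175:265,375:475];b=cv2.imread("pics/scene5.png")[175:265,375:475]
cv2.imwrite("pics/c8.png",np.vstack([np.hstack([cv2.resize(i,(400,300),interpolation=2) for i in(a,b)]),
 np.hstack([cv2.resize(cv2.imread(f"pics/{n}5.png"),(400,300)) for n in("scene","top")])]))
```

```text
True -6.02
25.47 [492.7 283.8  95.7] w -0.005 f [-5.7  2.   6.8] 4.4
-6.04
-2 -2.12 2.85
0 -0.06 3.21
2 1.97 1.94
4 3.96 0.2
28.22 [424.1 356.5 215. ] w -0.002 f [ 0.  -0.5 -0.2] 0.0
```

View pics/c8.png

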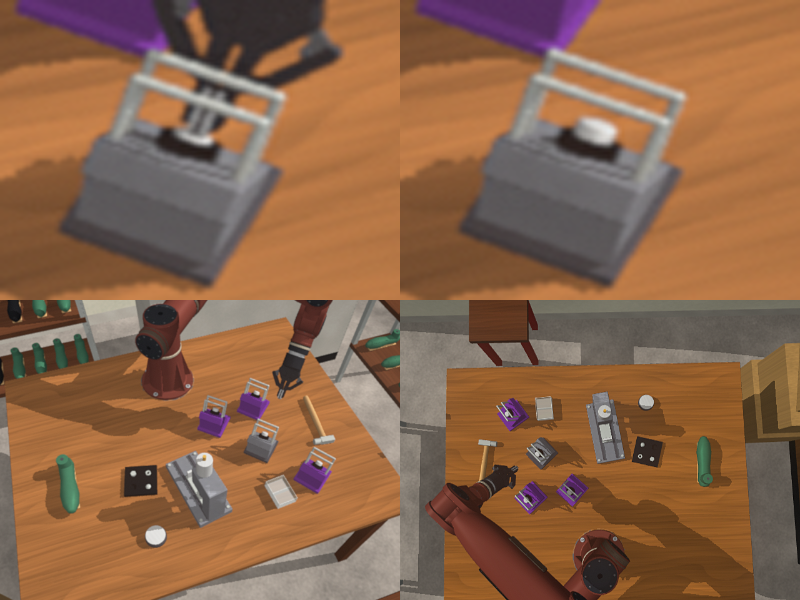

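The button bottomed out firmly at −6 mm. Contact lasted until about +2 mm on the way back, which gives the full 8 mm travel. The last picture shows it sprung up again at crop (597,128), with the robot clear and everything else in place. I'm handing the job in.

```bash
python3 -c "
from cell import env
print(env.close_job())"
```

```text
the job is handed in; nothing more can be done
None
```

The job is handed in at about 28 s: the stud was upright in its cup when last seen, the slide was pushed in to its stop, and only then the start button was pressed fully down and sprang back; the press head hid the stud after the push, so I couldn't re-check it.

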